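Raise the jig's click-stops and lay a tube against them

ROBOT

A 6-joint arm with a two-finger parallel gripper is mounted at the origin on the work surface. World frame = base frame: x ahead of the robot, y to its left, z up, the work surface at z = 0. Lengths are in m, angles in rad, forces in N, time in s.
With the tool pointing down it reaches from about 0.375 to 0.9 m from the base axis. Payload 3.1 kg.
Tool frame: the origin (TCP) lies midway between the tips of the shut fingers; the grasp point (between the pads) lies 19 mm behind it (manip.hold_point_z is the distance from the TCP to the grasp point, in m); z points along the fingers, y is the direction in which the jaws open and shut (so a half turn about z gives the same grasp; the last joint's range is limited). The gripper opens to 87 mm and grips with 3 to 60 N. Pads are 19 mm wide; open, the fingers measure 117 mm over their backs; the gripper's body (75 mm by 190 mm) begins 51 mm behind the grasp point.
Start: joints at [-1.365, 0.527, 1.433, -0, 1.181, -0.178], TCP at [0.235, -0.579, 0.223] pointing down, gripper open.
Joint ranges: [-3.08, 3.08], [-0.75, 2.2], [0.22, 2.44], [-1.43, 4.57], [0, 2.65], [-2.85, 2.85]. Speed limits (rad/s): [2.79, 2.79, 3.14, 3.14, 3.14, 3.14].

INTERFACE

Orientations are given as a 3x3 rotation matrix whose columns are the frame's x, y, z axes.
In Python, from rig import manip gives the robot as it stands. The module is installed in compiled form; this text tells all that it offers.
- The arm moves only by the shell command python3 -m jog 'ROWS' [OPENING]. ROWS is a JSON object of lists of equal length, an entry for each row: "linear": the shift along the world's x, y, z in m, a list of three; "rotation": the turn, a rotation vector about the world's x, y, z in degrees, a list of three. In form: {"linear": [[tx, ty, tz], ...], "rotation": [[wx, wy, wz], ...]}. A call has 1 to 5 rows; each row is the pose to reach, as a shift and turn from the pose measured when the call began; what a row does not reach only later rows make up. A row lasts 1/8 s, in which the tool goes at most 62.5 mm and 10.7 degrees, less where a joint would pass 70% of its speed; a pose out of reach is approached as far as the arm can. A call with a gripper value outside its range is refused whole. OPENING is the finger opening in m, from 0 to 0.087, set as the call begins (- or left out, the last holds). The fingers move at their own pace and stop on an object; the grip force is fixed at half the most. Time passes only in rows, so rows that repeat a pose let the fingers close. It gives the time, the measured TCP pose, the force and the opening at its end, in the units of the state.
- manip.state(): the state, without advancing time (a new reading comes with each control period).
- manip.read_camera(name): name is "scene" or "top"; returns the picture (480x640x3 uint8, red, green, blue); there is no depth.
- manip.camera_info(name): a dict with "fov_y" (degrees; the focal length in pixels is half the picture's height over the tangent of half this angle, whatever the lens; pixels are square), "cx", "cy" (the principal point, pixels), "k1" (the pictures are not rectified: a ray, as slopes to the right and down, at radius r is drawn at 1 + k1 r^2 times it, then the intrinsics apply), "origin" and "orientation" of the camera in the world. Camera axes: x right, y down, z forward; pixel columns grow to the right and rows downward; lengths in m; the calibration is good to about 2 mm. A picture is of the moment at which its call begins. camera_info takes no time and is no camera call.
- manip.job_done(): hands the job in, once; it reports no verdict.
The state is a dict: "clock": time; "joints": joint angles; "qvel": joint speeds; "joint_torque": joint torques, N m; "position": TCP position; "eef_rot": TCP orientation; "ft_force": force on the tool from outside, world axes, zero at the start; "wrist_torque": the same for the moment, N m; "grip_width": finger opening in m.
Only numpy, scipy, OpenCV 4.12 (cv2) and the standard library are available. Lean on these libraries where they do the work, as an engineer would, in place of code of your own. Each camera call takes 0.05 s, during which the arm holds its last target.

TASK

Get the sloping welding jig ready for tacking: both spring stops in its bed must stand raised. Each one clicks up and down in turn like a retractable pen and is easily misjudged by eye, so feel which are down and click those up; then lay the square tube across the two rails, about centred (within 2 cm), so that it rests against both raised stops, and let go of it. Leave the pliers, the brush and the tin where they are.

Things in the scene. Friction and masses are not known exactly. Their poses are not given: they have to be found in the camera images.
- bed: sloping bed of the jig: dark steel plate 200 x 170 mm, 10 mm thick, on a green stand, inclined 30 degrees. Origin: on the plate's upper face midway between the axes of the two stops, 85 mm above the bench; x level across the slope, y straight uphill (plate from y = -80 to +90 mm), z square to the plate, upward. The stops stand square to the plate at x = -38 and +38, y = 0
- rails_mid (a point): point midway between the tops of the two rails (bed x = 0, y = 0, z = 17 mm). The rails are slippery bright steel, 12 mm wide, 17 mm high above the plate, at bed x = -75 and +75 mm, running up and down the slope. A tube across them slides downhill unless both stops are raised; resting on both, its centre line is at bed y = 25, z = 32 mm
- stop_near (a point): where the axis of one stop meets the plate's upper face (bed x = -38, y = 0, z = 0 mm; the stop nearer the robot). The two stops are equal push-push latches moving along the bed's z: round flat-topped steel heads, 20 mm diameter. Raised, the top is 24 mm above the plate (7 above the rails); down, 15 mm (2 below them). Either may start either way; these points do not tell which
- stop_far (a point): the same point for the other stop (bed x = +38). A stop pushed along its axis to its end stop (top 7 mm above the plate) and let go changes over: down to raised, raised to down. A push that ends short of that may change nothing. Its spring takes 4 N to start a raised head moving, 6 N one that is down, 7.5 N just before the end stop
- tube: square steel tube, 30 x 30 mm and 200 mm long, 3 mm wall, about 0.4 kg, smooth (holds on the bench, slips on the rails), lying on the bench on the robot's right. Origin: centre of its underside; x along the tube, z up as it lies at the start
- tube_center (a point): middle of the tube, on its centre line, 15 mm above the tube's origin along its z
- pliers: bystander: steel pliers lying flat, 165 mm long, 12 mm thick
- brush: bystander: brush lying on the bench, 220 mm long
- tin: bystander: closed round metal tin standing, 68 mm diameter, 75 mm high; origin at the centre of its underside
Not all that is in view belongs to the job. Several things look just like the tube: the one meant starts farthest to the robot's left.

How it is judged:
At the end, for the whole second after the job is handed in: tube still, flat on both rails, square across the bed (0.06 rad), its middle within 20 mm of midway between the rails, held by both stops: centre line 25 mm (+-4) uphill of the stop axes and 32 mm (+-3) above the plate (x of tube_center in the frame of bed between -0.02 and 0.02 m and y of tube_center in the frame of bed between 0.021 and 0.029 m and z of tube_center in the frame of bed between 0.029 and 0.035 m and angle between the x axis of tube and the x axis of bed, either way round below 0.06 rad and linear speed of tube below 0.02 m/s); the robot touches nothing.
It fails at once if the pliers was disturbed (moved more than 3 cm) (distance of pliers from where it was at the start of the episode above 0.03 m).
It fails at once if the brush was disturbed (moved more than 3 cm) (distance of brush from where it was at the start of the episode above 0.03 m).
It fails at once if the tin was disturbed (moved more than 3 cm) (distance of tin from where it was at the start of the episode above 0.03 m).
It also fails if it takes over 61 s, if anything falls off the work surface, if the arm or the gripper's body presses on something with over 40 N, if the wrist force passes 120 N, or if a joint passes its speed limit or range.

## Working session

There is one attempt and no reset: what is moved stays moved. The work goes in short steps, Python scripts to look and compute and a shell command to move; the robot and the scene stay as the last step left them, time stands still between calls to the robot, and variables do not carry over. Pictures are saved under pics/ and viewed, and the job is handed in when it is done.

```bash
mkdir -p pics && python3 - <<'E'
from rig import manip
import cv2
for n in("scene","top"):
    im=manip.read_camera(n); cv2.imwrite(f"pics/{n}0.png",im[:,:,::-1]); print(n,manip.camera_info(n))
s=manip.state()
for k,v in s.items(): print(k,v)
print(manip.hold_point_z)
E
```

```text
scene {'fov_y': 48.7087371085379, 'cx': 321.90348127769556, 'cy': 246.7584063830712, 'k1': -0.1354582016354107, 'origin': array([1.26463008, 0.25563096, 1.05324952]), 'orientation': array([[-0.44675777,  0.66928956, -0.59368255],
       [ 0.89444534,  0.31977628, -0.31258706],
       [-0.01936566, -0.67066729, -0.74150547]])}
top {'fov_y': 45.8300360256716, 'cx': 316.1678119516711, 'cy': 232.1328392502325, 'k1': -0.04301135342958288, 'origin': array([ 0.38767991, -0.12532096,  1.55975383]), 'orientation': array([[-1.02152494e-02, -9.96451590e-01,  8.35456643e-02],
       [-9.99947805e-01,  1.01953295e-02, -6.65072734e-04],
       [-1.89062790e-04, -8.35480976e-02, -9.96503728e-01]])}
clock 0.1
joints [-1.36451637e+00  5.28346982e-01  1.43377669e+00  4.83295464e-05
  1.18139753e+00 -1.78489745e-01]
qvel [ 8.69322256e-05 -3.19136782e-03 -2.28404162e-03  4.41147865e-04
 -1.77862467e-03 -3.12113867e-04]
joint_torque [-3.13159717e-04 -4.40984416e+01 -1.77151269e+01  6.33742078e-02
  5.34102169e-02 -4.53108680e-05]
position [ 0.23450057 -0.57863159  0.22168479]
eef_rot [[ 9.26891870e-01  3.75328308e-01 -3.51243676e-04]
 [ 3.75328273e-01 -9.26890009e-01  1.89682830e-03]
 [ 3.86369103e-04 -1.88998642e-03 -9.99998139e-01]]
ft_force [ 0.33959305  0.03658097 -0.21206349]
wrist_torque [ 0.00550243 -0.01336859 -0.0274446 ]
grip_width 0.08697753650707843
0.0187
```

View pics/scene0.png

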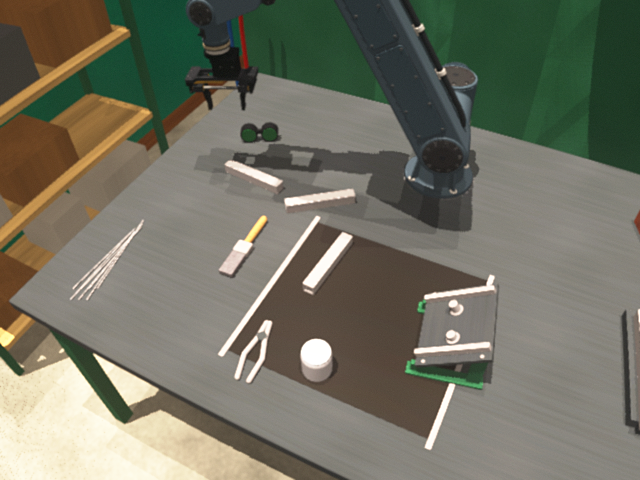

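View pics/top0.png

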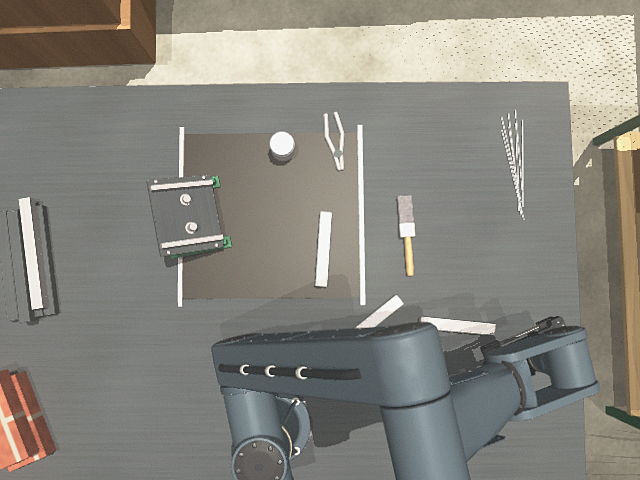

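The scene view shows three tubes: one at (328,262) on the mat and two nearer the robot. In the top view, the tube farthest left is the one at (323,249), so that is the target. The bed is at (188,215) in the top view. I'll enlarge both views.

```bash
cat > h.py <<'E'
from rig import manip
import cv2, numpy as np
def cam(n):
    c=manip.camera_info(n); f=240/np.tan(np.radians(c["fov_y"]/2))
    K=np.array([[f,0,c["cx"]],[0,f,c["cy"]],[0,0,1.]]); return K,np.array([c["k1"],0,0,0.]),np.array(c["origin"]),np.array(c["orientation"])
def ray(n,uv):
    K,d,o,R=cam(n); p=cv2.undistortPoints(np.array([[uv]],float),K,d)[0,0]
    v=R@np.array([p[0],p[1],1]); return o,v
def onz(n,uv,z):
    o,v=ray(n,uv); return o+v*(z-o[2])/v[2]
def proj(n,P):
    K,d,o,R=cam(n); P=np.atleast_2d(P)
    return cv2.projectPoints(P.astype(float),cv2.Rodrigues(R.T)[0],-R.T@o,K,d)[0][:,0]
def tri(a,b): # scene uv, top uv
    o1,v1=ray("scene",a);o2,v2=ray("top",b);v1=v1/np.linalg.norm(v1);v2=v2/np.linalg.norm(v2)
    A=np.stack([v1,-v2],1);t=np.linalg.lstsq(A,o2-o1,rcond=None)[0]
    p,q=o1+v1*t[0],o2+v2*t[1]; return (p+q)/2,np.linalg.norm(p-q)
def crop(f,x,y,w,h,s,out):
    im=cv2.imread(f)[y:y+h,x:x+w]; cv2.imwrite(out,cv2.resize(im,None,fx=s,fy=s,interpolation=cv2.INTER_CUBIC))
E
python3 - <<'E'
from h import *
crop("pics/scene0.png",400,265,110,130,4.5,"pics/cs.png")
crop("pics/top0.png",140,165,100,100,6,"pics/ct.png")
crop("pics/top0.png",290,200,60,100,6,"pics/ctt.png")
crop("pics/scene0.png",290,220,80,90,6,"pics/cst.png")
E
```

```text
(no output)
```

View pics/cs.png

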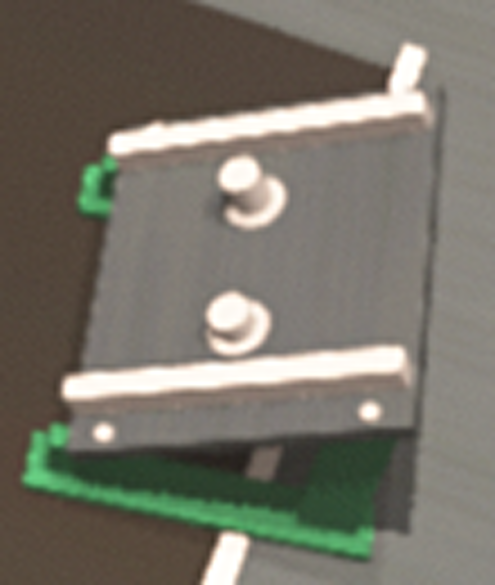

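View pics/ct.png

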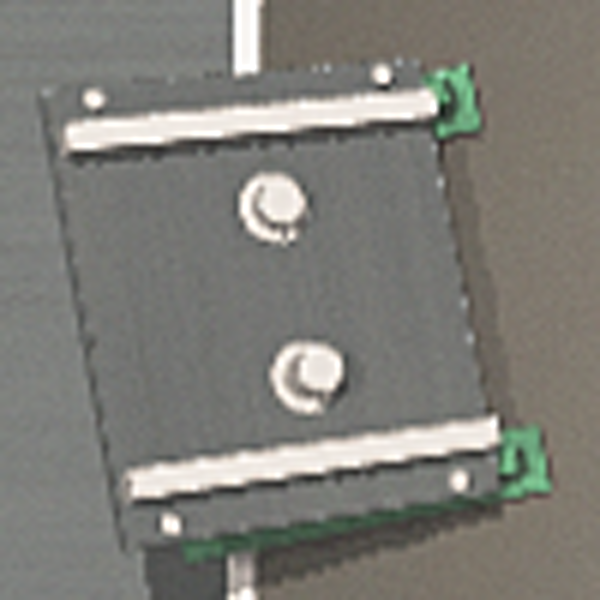

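View pics/ctt.png

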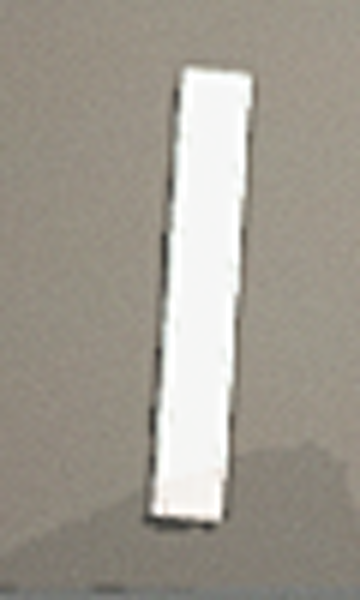

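View pics/cst.png

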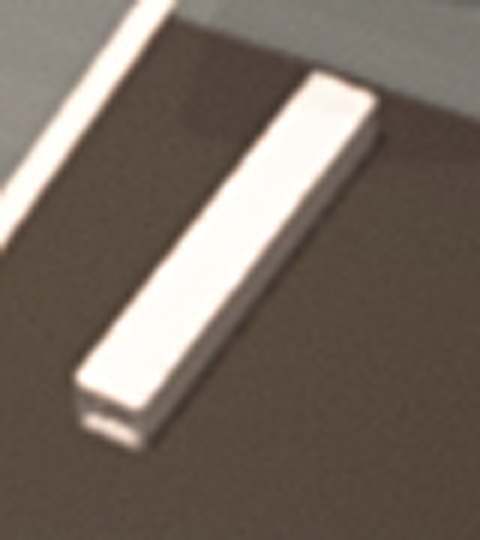

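```bash
cat >> h.py <<'E'
def c2p(c,x0,y0,s): return ((np.array(c,float)+.5)/s-.5)+[x0,y0]
def bedR(yaw):
    return cv2.Rodrigues(np.array([0,0,yaw]))[0]@cv2.Rodrigues(np.array([np.radians(30),0,0]))[0]
E
python3 - <<'E'
from h import *
from scipy.optimize import least_squares
B=[(100,90,0),(-100,90,0),(-100,-80,0),(100,-80,0)]
top=[((42,95),(100,90,0)),((125,549),(-100,90,0)),((499,495),(-100,-80,0)),((428,64),(100,-80,0)),
 ((65,122),None)]
obs=[("top",c2p(c,140,165,6),b) for c,b in [((42,95),(100,90,0)),((125,549),(-100,90,0)),((499,495),(-100,-80,0)),((428,62),(100,-80,0))]]
obs+=[("scene",c2p(c,400,265,4.5),b) for c,b in [((70,450),(100,-80,0)),((414,430),(100,90,0)),((442,90),(-100,90,0))]]
def P(p,b): return np.array([p[0],p[1],.085+p[3]])+bedR(p[2])@(np.array(b)/1000)
def res(p):
    return np.concatenate([(proj(n,P(p,b))[0]-uv) for n,uv,b in obs]+[[p[3]/.0015]])
r=least_squares(res,[.6,.15,0,0]); print(r.x,np.degrees(r.x[2])); print(r.fun.round(2))
p=r.x
for nm,x0,y0,s,f,o in[("top",140,165,6,"pics/ct.png","pics/ct2.png"),("scene",400,265,4.5,"pics/cs.png","pics/cs2.png")]:
    im=cv2.imread(f)
    def pt(b): return tuple(int(v) for v in ((proj(nm,P(p,b))[0]-[x0,y0]+.5)*s-.5).round())
    for b in B: cv2.circle(im,pt(b),3,(0,0,255),1)
    for x in(-75,75):
        for dx in(-6,6): cv2.line(im,pt((x+dx,-80,17)),pt((x+dx,90,17)),(255,0,0),1)
    for x in(-38,38):
        for z,c in((24,(0,0,255)),(15,(0,255,0))):
            pts=np.array([pt((x+10*np.cos(t),10*np.sin(t),z)) for t in np.linspace(0,6.28,30)]); cv2.polylines(im,[pts],True,c,1)
    cv2.imwrite(o,im)
# tube
for nm,c,x0,y0 in [("top",[(183,68),(252,73),(222,522),(150,514)],290,200),("scene",[(312,72),(376,97),(140,410),(78,380)],290,220)]:
    q=np.array([onz(nm,c2p(k,x0,y0,6),.03)for k in c]); m=q.mean(0); d=(q[0]+q[1]-q[2]-q[3])/2
    print(nm,m.round(4),np.linalg.norm(d).round(4),np.degrees(np.arctan2(d[1],d[0])).round(2), np.linalg.norm(q[0]-q[1]).round(4))
E
```

```text
[ 0.56405837  0.2113447   0.18316152 -0.00231664] 10.49438198060011
[ 0.25 -1.18 -0.49 -0.23 -0.26 -0.41 -1.53 -0.58 -0.95 -0.33 -0.13 -1.04
  0.47 -1.54 -1.54]
top [ 0.4716 -0.1449  0.03  ] 0.202 -4.66 0.0313
scene [ 0.4745 -0.1434  0.03  ] 0.2001 176.17 0.032
```

```bash
python3 -c "
import cv2,numpy as np
a=cv2.imread('pics/ct2.png');b=cv2.imread('pics/cs2.png');cv2.imwrite('pics/x.png',a)"
```

```text
(no output)
```

View pics/ct2.png

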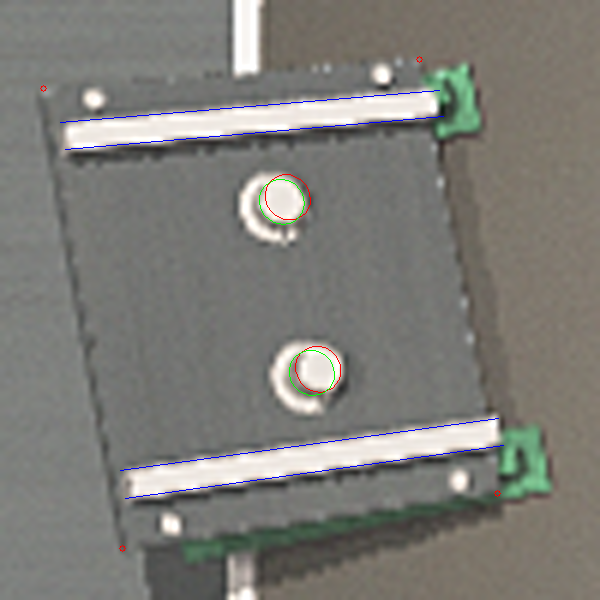

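View pics/cs2.png

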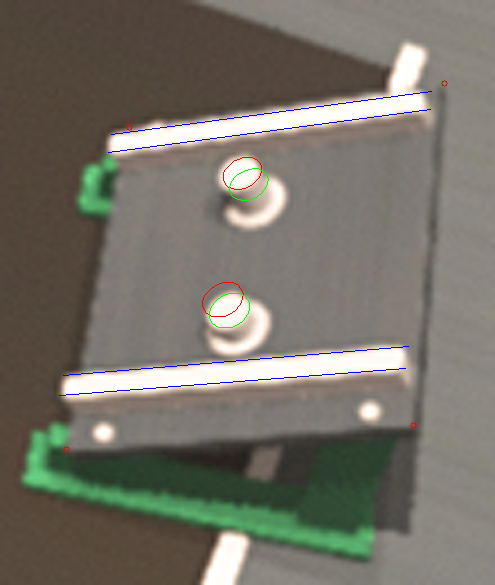

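```bash
python3 - <<'E'
from h import *
from scipy.optimize import least_squares
obs=[("top",c2p(c,140,165,6),b) for c,b in [((42,95),(100,90,0)),((125,549),(-100,90,0)),((499,495),(-100,-80,0)),((428,64),(100,-80,0)),
 ((437,90),(81,-80,17)),((439,114),(69,-80,17)),((497,417),(-69,-80,17)),((500,443),(-81,-80,17))]]
obs+=[("scene",c2p(c,400,265,4.5),b) for c,b in [((70,452),(100,-80,0)),((414,432),(100,90,0)),((442,90),(-100,90,0)),
 ((64,380),(69,-80,17)),((66,401),(81,-80,17)),((110,135),(-81,-80,17)),((115,156),(-69,-80,17))]]
def P(p,b): return np.array([p[0],p[1],.085])+bedR(p[2])@(np.array(b)/1000)
n1=8
def res(p):
    # per-camera small image offset (px), prior 1px each  
    return np.concatenate([(proj(n,P(p,b))[0]+(p[3:5] if n=="top" else p[5:7])-uv) for n,uv,b in obs]+[p[3:]/1.0])
r=least_squares(res,[.56,.21,.18,0,0,0,0],loss='soft_l1'); print(r.x,np.degrees(r.x[2])); print(res(r.x).round(2).reshape(-1,2).tolist())
for nm in("top","scene"):
  o=[x for x in obs if x[0]==nm]
  q=least_squares(lambda p:np.concatenate([(proj(n,P(p,b))[0]-uv) for n,uv,b in o]),[.56,.21,.18]); print(nm,q.x,abs(q.fun).mean())
E
```

```text
[0.565144   0.21210828 0.18699823 0.35811075 0.67133313 0.08468848
 0.9330831 ] 10.71420935482585
[[-0.08, -0.94], [-0.51, 0.07], [-0.2, -0.32], [-1.77, -0.86], [0.08, 0.03], [0.55, 0.37], [0.23, 0.29], [0.56, 0.38], [-0.42, 0.3], [0.65, -0.65], [0.84, -0.93], [0.21, -0.16], [-1.16, -0.18], [0.54, 0.69], [-1.35, 0.02], [0.36, 0.67], [0.08, 0.93]]
top [0.56300866 0.21076409 0.18744346] 0.47233952067369955
scene [0.5676337  0.2133937  0.18386096] 0.567867735198547
```

```bash
cat >> h.py <<'E'
BO=np.array([.565,.212,.085]); YAW=np.radians(10.7)
RB=bedR(YAW); RT=np.stack([RB[:,0],-RB[:,1],-RB[:,2]],1)
from scipy.spatial.transform import Rotation as Ro
def bed(b): return BO+RB@(np.array(b)/1000)
def go(P,R=RT):
    s=manip.state(); d=P-np.array(s["position"]); w=(Ro.from_matrix(R)*Ro.from_matrix(np.array(s["eef_rot"])).inv()).as_rotvec(degrees=True)
    print("shift mm",(d*1000).round(1),"rot deg",w.round(2),"|",np.linalg.norm(d).round(3),np.linalg.norm(w).round(1))
def st():
    s=manip.state(); p=np.array(s["position"]); b=RB.T@(p-BO)*1000; f=np.array(s["ft_force"])
    print("t",round(s["clock"],2),"pos",p.round(4),"bed mm",b.round(1),"Fbed",(RB.T@f).round(2),"grip",round(s["grip_width"],4),"q",np.array(s["joints"]).round(2))
E
python3 - <<'E'
from h import *
print(bed((-38,0,60)),bed((38,0,60)),RB[:,2]); go(bed((-38,0,60)))
E
```

```text
[0.53323071 0.17546628 0.13696152] [0.60790928 0.18957695 0.13696152] [ 0.09283331 -0.4913064   0.8660254 ]
shift mm [298.7 754.1 -84.7] rot deg [ 28.72   8.46 -11.08] | 0.816 31.9
```

```bash
python3 -m jog '{"linear":[[0.02,0.054,0.01],[0.04,0.108,0.02],[0.06,0.162,0.03],[0.08,0.216,0.03],[0.105,0.27,0.03]],"rotation":[[0,0,0],[0,0,-2],[0,0,-4],[0,0,-7],[0,0,-11]]}' 0; python3 -m jog '{"linear":[[0.025,0.053,0],[0.05,0.106,0],[0.075,0.16,0],[0.1,0.215,0],[0.12,0.27,0]],"rotation":[[0,0,0],[4,1,0],[9,2,0],[14,3,0],[19,3.6,0]]}'; python3 - <<'E'
from h import *
st(); go(bed((-38,0,40)))
E
```

```text
clock: 0.72
position: [0.3397, -0.3067, 0.2516]
eef_rot: [[0.982, 0.188, 0.0], [0.188, -0.982, 0.002], [0.0, -0.002, -1.0]]
ft_force: [-0.4, 0.8, -0.1]
grip_width: 0.0453
clock: 1.35
position: [0.4606, -0.0349, 0.2516]
eef_rot: [[0.982, 0.178, -0.062], [0.189, -0.925, 0.33], [0.002, -0.335, -0.942]]
ft_force: [0.4, 0.2, -0.2]
grip_width: 0.0017
t 1.35 pos [ 0.4606 -0.0349  0.2516] bed mm [-148.4 -110.1  255.9] Fbed [ 0.44  0.03 -0.23] grip 0.0017 q [-0.5   0.34  1.73  0.27  1.3   0.78]
shift mm [  70.8  220.2 -132. ] rot deg [10.2   2.03 -0.16] | 0.266 10.4
```

```bash
python3 -m jog '{"linear":[[0.016,0.048,-0.02],[0.032,0.096,-0.045],[0.048,0.144,-0.07],[0.062,0.19,-0.1],[0.0708,0.220,-0.132]],"rotation":[[3,1,0],[6,1.5,0],[9,2,0],[10.2,2,-0.2],[10.2,2,-0.2]]}' ; python3 - <<'E'
from h import *
st(); go(bed((-38,0,20)))
im=manip.read_camera("scene");cv2.imwrite("pics/s1.png",im[:,:,::-1]);crop("pics/s1.png",400,225,130,150,4,"pics/s1c.png")
E
```

```text
clock: 1.98
position: [0.5316, 0.1867, 0.1182]
eef_rot: [[0.983, 0.161, -0.093], [0.186, -0.851, 0.491], [0.0, -0.5, -0.866]]
ft_force: [-0.1, -0.3, -0.0]
grip_width: 0.0007
t 1.98 pos [0.5316 0.1867 0.1182] bed mm [-37.5   0.4  38.1] Fbed [-0.2  -0.26  0.13] grip 0.0007 q [-0.13  0.65  1.71  0.58  1.04  0.88]
shift mm [ -2.1   8.5 -15.9] rot deg [0.   0.02 0.  ] | 0.018 0.0
```

View pics/s1c.png

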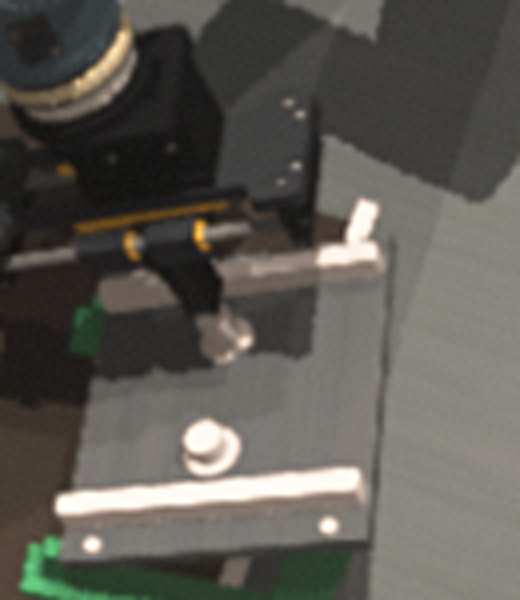

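The finger tips stand over the near stop (crop 225,325). Now I feel downward.

```bash
python3 -m jog '{"linear":[[-0.0008,0.0041,-0.0072],[-0.0013,0.0069,-0.0121],[-0.0017,0.0088,-0.0156],[-0.0017,0.0088,-0.0156]],"rotation":[[0,0,0],[0,0,0],[0,0,0],[0,0,0]]}' ; python3 - <<'E'
from h import *
st()
E
```

```text
clock: 2.52
position: [0.528, 0.1975, 0.1001]
eef_rot: [[0.982, 0.159, -0.098], [0.187, -0.85, 0.492], [-0.005, -0.502, -0.865]]
ft_force: [-1.4, -2.3, 5.1]
grip_width: 0.0009
t 2.52 pos [0.528  0.1975 0.1001] bed mm [-39.    1.2  16.8] Fbed [-1.85  0.82  5.4 ] grip 0.0009 q [-0.12  0.68  1.72  0.6   1.    0.87]
```

```bash
python3 -m jog '{"linear":[[-0.0004,-0.0015,0.0026],[-0.0004,-0.0015,0.0026]],"rotation":[[0,0,0],[0,0,0]]}' ; python3 - <<'E'
from h import *
st()
E
```

```text
clock: 2.78
position: [0.5284, 0.1955, 0.1035]
eef_rot: [[0.983, 0.159, -0.096], [0.186, -0.85, 0.492], [-0.003, -0.502, -0.865]]
ft_force: [0.1, -0.5, 4.0]
grip_width: 0.0005
t 2.77 pos [0.5284 0.1955 0.1035] bed mm [-39.    1.1  20.8] Fbed [0.   1.57 3.76] grip 0.0005 q [-0.12  0.67  1.72  0.6   1.01  0.87]
```

The near stop makes contact at bed z of about 21 with about 4 N, so it is raised. Next, the far stop.

```bash
python3 -m jog '{"linear":[[0.001,-0.005,0.009],[0.0022,-0.0118,0.0208],[0.0022,-0.0118,0.0208]],"rotation":[[0,0,0],[0,0,0],[0,0,0]]}' ; python3 - <<'E'
from h import *
st();go(bed((38,0,40)))
E
```

```text
clock: 3.15
position: [0.5316, 0.183, 0.1252]
eef_rot: [[0.983, 0.16, -0.093], [0.185, -0.851, 0.492], [-0.0, -0.501, -0.866]]
ft_force: [0.7, 0.2, -0.9]
grip_width: 0.0003
t 3.15 pos [0.5316 0.183  0.1252] bed mm [-38.2   0.8  46. ] Fbed [ 0.69 -0.36 -0.79] grip 0.0003 q [-0.14  0.64  1.71  0.58  1.06  0.89]
shift mm [74.5 16.4 -5.6] rot deg [-0.04 -0.04  0.03] | 0.076 0.1
```

```bash
python3 -m jog '{"linear":[[0.0373,0.006,0],[0.0745,0.0135,0],[0.0735,0.0184,-0.009],[0.0727,0.0233,-0.0178],[0.0727,0.0233,-0.0178]],"rotation":[[0,0,0],[0,0,0],[0,0,0],[0,0,0],[0,0,0]]}' ; python3 - <<'E'
from h import *
st();go(bed((38,0,20)))
E
```

```text
clock: 3.78
position: [0.6017, 0.2068, 0.1061]
eef_rot: [[0.983, 0.158, -0.098], [0.186, -0.85, 0.492], [-0.005, -0.502, -0.865]]
ft_force: [-0.6, 0.0, 0.9]
grip_width: 0.0003
t 3.77 pos [0.6017 0.2068 0.1061] bed mm [35.1  0.2 24.2] Fbed [-0.58  0.56  0.69] grip 0.0003 q [-0.09  0.74  1.53  0.57  1.11  0.98]
shift mm [ 2.5  2.4 -3.7] rot deg [-0.05 -0.31 -0.02] | 0.005 0.3
```

```bash
python3 -m jog '{"linear":[[0.0025,0.0024,-0.0037],[0.0025,0.0024,-0.0037]],"rotation":[[0,0,0],[0,-0.3,0]]}' ; python3 - <<'E'
from h import *
st();go(bed((38,0,15)))
E
```

```text
clock: 4.03
position: [0.6038, 0.2093, 0.1021]
eef_rot: [[0.983, 0.161, -0.094], [0.186, -0.85, 0.492], [-0.001, -0.501, -0.865]]
ft_force: [-0.0, 0.1, -0.8]
grip_width: 0.0
t 4.03 pos [0.6038 0.2093 0.1021] bed mm [37.6  0.  19.7] Fbed [ 0.02 -0.26 -0.73] grip 0.0 q [-0.08  0.75  1.52  0.57  1.1   0.98]
shift mm [-0.1  2.4 -4.1] rot deg [-0.06 -0.04 -0.03] | 0.005 0.1
```

At z=19.7 there is no contact, so the far stop is down. I'll press it to its end stop.

```bash
python3 -m jog '{"linear":[[-0.0003,0.0025,-0.0043],[-0.0007,0.0042,-0.0072],[-0.001,0.0054,-0.0095],[-0.001,0.0054,-0.0095]],"rotation":[[0,0,0],[0,0,0],[0,0,0],[0,0,0]]}' ; python3 - <<'E'
from h import *
st();go(bed((38,0,6)))
E
```

```text
clock: 4.53
position: [0.6034, 0.2144, 0.0933]
eef_rot: [[0.983, 0.161, -0.093], [0.186, -0.85, 0.492], [0.001, -0.501, -0.866]]
ft_force: [-0.0, -3.3, 5.2]
grip_width: 0.0005
t 4.53 pos [0.6034 0.2144 0.0933] bed mm [38.2  0.   9.6] Fbed [-0.66 -0.23  6.13] grip 0.0005 q [-0.07  0.76  1.53  0.58  1.08  0.97]
shift mm [-0.5  1.7 -3.1] rot deg [-0.06  0.03 -0.02] | 0.004 0.1
```

```bash
python3 -m jog '{"linear":[[-0.0003,0.0012,-0.0021],[-0.0004,0.0018,-0.0031],[-0.0004,0.0018,-0.0031]],"rotation":[[0,0,0],[0,0,0],[0,0,0]]}' ; python3 - <<'E'
from h import *
st();go(bed((38,0,5)))
E
```

```text
clock: 4.9
position: [0.6033, 0.2152, 0.092]
eef_rot: [[0.982, 0.163, -0.092], [0.187, -0.85, 0.492], [0.002, -0.5, -0.866]]
ft_force: [-2.9, -6.7, 11.8]
grip_width: 0.0006
t 4.9 pos [0.6033 0.2152 0.092 ] bed mm [38.2  0.1  8. ] Fbed [-4.08  0.63 13.21] grip 0.0006 q [-0.07  0.76  1.53  0.58  1.08  0.97]
shift mm [-0.5  1.4 -2.7] rot deg [-0.05  0.1  -0.06] | 0.003 0.1
```

13 N at z=8.0 means it has reached the end stop. I'll let go and feel it again.

```bash
python3 -m jog '{"linear":[[0.0006,-0.003,0.0052],[0.0015,-0.0079,0.0139],[0.0023,-0.0123,0.0217],[0.0023,-0.0123,0.0217]],"rotation":[[0,0,0],[0,0,0],[0,0,0],[0,0,0]]}' ; python3 - <<'E'
from h import *
st()
E
python3 -m jog '{"linear":[[-0.0006,0.003,-0.0052],[-0.0013,0.0069,-0.0121],[-0.0013,0.0069,-0.0121]],"rotation":[[0,0,0],[0,0,0],[0,0,0]]}' ; python3 - <<'E'
from h import *
st()
E
```

```text
clock: 5.4
position: [0.606, 0.2027, 0.114]
eef_rot: [[0.982, 0.163, -0.091], [0.186, -0.85, 0.492], [0.003, -0.5, -0.866]]
ft_force: [-0.0, -0.4, -0.0]
grip_width: 0.0006
t 5.4 pos [0.606  0.2027 0.114 ] bed mm [38.6  0.  33.5] Fbed [-0.08 -0.35  0.2 ] grip 0.0006 q [-0.09  0.73  1.52  0.56  1.12  0.98]
clock: 5.78
position: [0.6045, 0.2099, 0.1014]
eef_rot: [[0.982, 0.163, -0.092], [0.187, -0.85, 0.492], [0.002, -0.5, -0.866]]
ft_force: [-0.6, -2.3, 3.7]
grip_width: 0.0002
t 5.78 pos [0.6045 0.2099 0.1014] bed mm [38.4  0.1 18.8] Fbed [-0.99  0.02  4.29] grip 0.0002 q [-0.08  0.75  1.52  0.57  1.1   0.97]
```

The far stop is now raised. I'll recheck the near one, since I pressed it partway.

```bash
python3 -m jog '{"linear":[[0.0012,-0.0064,0.0113],[0.0026,-0.0138,0.0242],[-0.035,-0.0208,0.0242],[-0.0721,-0.0279,0.0242],[-0.0721,-0.0279,0.0242]],"rotation":[[0,0,0],[0,0,0],[0,0,0],[0,0,0],[0,0,0]]}' ; python3 - <<'E'
from h import *
st(); go(bed((-38,0,21)))
E
```

```text
clock: 6.4
position: [0.5292, 0.1818, 0.1263]
eef_rot: [[0.982, 0.16, -0.095], [0.186, -0.85, 0.492], [-0.002, -0.502, -0.865]]
ft_force: [-0.1, -0.5, 0.3]
grip_width: 0.0007
t 6.4 pos [0.5292 0.1818 0.1263] bed mm [-40.8   0.7  47.2] Fbed [-0.15 -0.26  0.49] grip 0.0007 q [-0.14  0.64  1.71  0.58  1.06  0.88]
shift mm [  0.4  12.8 -23.1] rot deg [-0.08 -0.12 -0.04] | 0.026 0.1
```

```bash
python3 -m jog '{"linear":[[0.0002,0.0064,-0.0116],[0.0004,0.01,-0.018],[0.0004,0.0128,-0.0231],[0.0004,0.0128,-0.0231]],"rotation":[[0,0,0],[0,0,0],[0,0,0],[0,0,0]]}' ; python3 - <<'E'
from h import *
st()
E
python3 -m jog '{"linear":[[0.001,-0.005,0.009],[0.004,-0.02,0.035],[0.008,-0.03,0.08]],"rotation":[[0,0,0],[0,0,0],[0,0,0]]}' ;python3 - <<'E'
from h import *
st()
t=np.radians(-4.3); y=np.array([np.sin(t),-np.cos(t),0]);z=np.array([0,0,-1.]);
go(np.array([.473,-.144,.06]),np.stack([np.cross(y,z),y,z],1))
E
```

```text
clock: 6.9
position: [0.5299, 0.1949, 0.1028]
eef_rot: [[0.982, 0.161, -0.095], [0.187, -0.85, 0.493], [-0.002, -0.502, -0.865]]
ft_force: [-0.9, -2.7, 4.2]
grip_width: 0.001
t 6.9 pos [0.5299 0.1949 0.1028] bed mm [-37.7  -0.   20.6] Fbed [-1.42 -0.02  4.89] grip 0.001 q [-0.12  0.68  1.72  0.6   1.01  0.87]
clock: 7.28
position: [0.5371, 0.1642, 0.1828]
eef_rot: [[0.982, 0.159, -0.098], [0.186, -0.85, 0.493], [-0.005, -0.502, -0.865]]
ft_force: [0.9, -0.0, -0.4]
grip_width: 0.0005
t 7.28 pos [0.5371 0.1642 0.1828] bed mm [-36.3  12.7 105.6] Fbed [ 0.91 -0.39 -0.26] grip 0.0005 q [-0.17  0.56  1.66  0.53  1.19  0.95]
shift mm [ -64.1 -308.2 -122.8] rot deg [-30.17  -2.01 -14.61] | 0.338 33.6
```

Both stops are raised. On to the tube.

```bash
python3 -m jog '{"linear":[[-0.012,-0.058,0.01],[-0.024,-0.116,0.01],[-0.036,-0.174,0],[-0.048,-0.232,-0.02],[-0.06,-0.285,-0.04]],"rotation":[[-6,-0.4,-2.9],[-12,-0.8,-5.8],[-18,-1.2,-8.7],[-24,-1.6,-11.6],[-30.2,-2,-14.6]]}' 0.06; python3 - <<'E'
from h import *
st()
t=np.radians(-4.3); y=np.array([np.sin(t),-np.cos(t),0]);z=np.array([0,0,-1.]);
go(np.array([.473,-.144,.05]),np.stack([np.cross(y,z),y,z],1))
E
```

```text
clock: 7.9
position: [0.4772, -0.1234, 0.1434]
eef_rot: [[0.997, -0.077, 0.002], [-0.077, -0.997, -0.005], [0.003, 0.005, -1.0]]
ft_force: [0.1, -0.3, -1.1]
grip_width: 0.0425
t 7.9 pos [ 0.4772 -0.1234  0.1434] bed mm [-148.6 -242.1  207.2] Fbed [ 0.01 -0.79 -0.84] grip 0.0425 q [-0.48  0.47  1.84 -0.    0.82  1.17]
shift mm [ -4.2 -20.6 -93.4] rot deg [0.3  0.14 0.14] | 0.096 0.4
```

```bash
python3 -m jog '{"linear":[[-0.0042,-0.0206,-0.045],[-0.0042,-0.0206,-0.0934],[-0.0042,-0.0206,-0.0934]],"rotation":[[0.3,0.1,0.1],[0.3,0.1,0.1],[0.3,0.1,0.1]]}'; python3 - <<'E'
from h import *
st()
for n in("scene","top"):
    im=manip.read_camera(n);cv2.imwrite(f"pics/{n}2.png",im[:,:,::-1])
crop("pics/scene2.png",270,170,120,150,4,"pics/s2c.png")
E
```

```text
clock: 8.28
position: [0.4704, -0.1432, 0.0475]
eef_rot: [[0.997, -0.077, -0.007], [-0.077, -0.997, 0.004], [-0.007, -0.004, -1.0]]
ft_force: [-0.9, 1.1, 0.2]
grip_width: 0.0594
t 8.28 pos [ 0.4704 -0.1432  0.0475] bed mm [-158.9 -305.8  133.3] Fbed [-0.67  1.19 -0.4 ] grip 0.0594 q [-0.52  0.65  1.9   0.    0.6   1.12]
```

View pics/s2c.png

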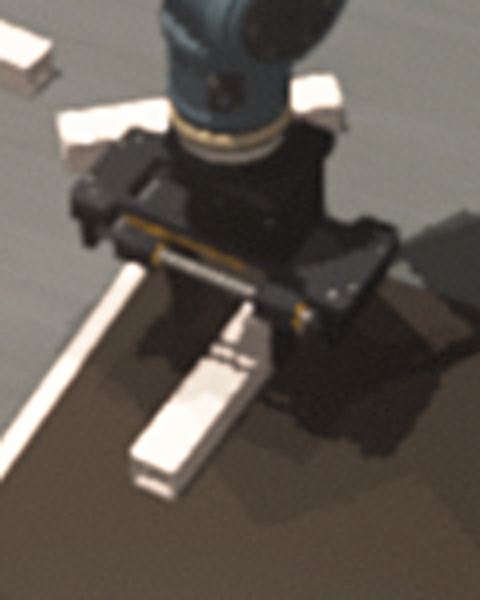

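The fingers straddle the tube near its middle (crop 240,330). I'll go down and close.

```bash
python3 -m jog '{"linear":[[0.001,0,-0.025],[0.0025,0,-0.0405],[0.0025,0,-0.0405]],"rotation":[[0,0,0],[0,-0.3,0],[0,-0.4,0]]}'; python3 -m jog '{"linear":[[0,0,0],[0,0,0],[0,0,0],[0,0,0]],"rotation":[[0,0,0],[0,0,0],[0,0,0],[0,0,0]]}' 0.02; python3 - <<'E'
from h import *
st()
E
```

```text
clock: 8.75
position: [0.4769, -0.1443, 0.0119]
eef_rot: [[0.997, -0.075, 0.01], [-0.075, -0.997, -0.001], [0.01, 0.001, -1.0]]
ft_force: [0.3, -0.7, 0.6]
grip_width: 0.0602
clock: 9.25
position: [0.4771, -0.1444, 0.0122]
eef_rot: [[0.997, -0.075, 0.011], [-0.075, -0.997, -0.002], [0.011, 0.001, -1.0]]
ft_force: [-0.7, -0.5, 3.2]
grip_width: 0.0296
t 9.25 pos [ 0.4771 -0.1444  0.0122] bed mm [-152.6 -325.5  103.9] Fbed [-0.79  1.3   2.97] grip 0.0296 q [-0.52  0.72  1.9   0.01  0.5   1.12]
```

Grip width 29.6 mm, so the tube is held, but shallow (TCP at 12 mm) and tilted about 0.6°. I'll reopen and go deeper.

```bash
python3 -m jog '{"linear":[[0,0,0],[0,0,0],[-0.002,0,-0.003],[-0.003,0,-0.006],[-0.003,0,-0.006]],"rotation":[[0,0,0],[0,0,0],[0,0,0],[0,0.6,0],[0,0.6,0]]}' 0.05; python3 - <<'E'
from h import *
st();print(np.array(manip.state()["eef_rot"]).round(3),manip.state()["ft_force"])
E
```

```text
clock: 9.88
position: [0.474, -0.1443, 0.0058]
eef_rot: [[0.997, -0.075, -0.0], [-0.075, -0.997, -0.001], [-0.0, 0.001, -1.0]]
ft_force: [0.1, -0.7, 1.1]
grip_width: 0.0501
t 9.88 pos [ 0.474  -0.1443  0.0058] bed mm [-155.6 -328.2   98. ] Fbed [ 0.02 -0.06  1.29] grip 0.0501 q [-0.52  0.74  1.9  -0.    0.5   1.13]
[[ 0.997 -0.075 -0.   ]
 [-0.075 -0.997 -0.001]
 [-0.     0.001 -1.   ]] [ 0.14773137 -0.68133019  1.08406286]
```

```bash
python3 -m jog '{"linear":[[0,0,0],[0,0,0],[0,0,0],[0,0,0]],"rotation":[[0,0,0],[0,0,0],[0,0,0],[0,0,0]]}' 0.02; python3 -m jog '{"linear":[[0,0,0.02],[0,0.01,0.06],[0,0.03,0.12],[0.01,0.06,0.17],[0.01,0.06,0.17]],"rotation":[[0,0,0],[0,0,0],[0,0,0],[0,0,0],[0,0,0]]}'; python3 - <<'E'
from h import *
st();go(bed((0,27,75)));print(bed((0,27,75)))
for n in("scene","top"):
    im=manip.read_camera(n);cv2.imwrite(f"pics/{n}3.png",im[:,:,::-1])
E
```

```text
clock: 10.38
position: [0.474, -0.1443, 0.0058]
eef_rot: [[0.997, -0.075, -0.0], [-0.075, -0.997, -0.001], [-0.0, 0.001, -1.0]]
ft_force: [-0.1, -0.0, -0.4]
grip_width: 0.0296
clock: 11.0
position: [0.4864, -0.0836, 0.1792]
eef_rot: [[0.997, -0.072, 0.008], [-0.072, -0.997, -0.004], [0.008, 0.004, -1.0]]
ft_force: [0.3, 0.4, -4.2]
grip_width: 0.0297
t 11.0 pos [ 0.4864 -0.0836  0.1792] bed mm [-132.1 -191.8  219.5] Fbed [ 0.35 -1.78 -3.85] grip 0.0297 q [-0.4   0.41  1.81 -0.    0.91  1.25]
shift mm [ 81.2 281.7 -15.8] rot deg [30.23  2.19 14.61] | 0.294 33.6
[0.56762111 0.19812815 0.16345191]
```

View pics/scene3.png

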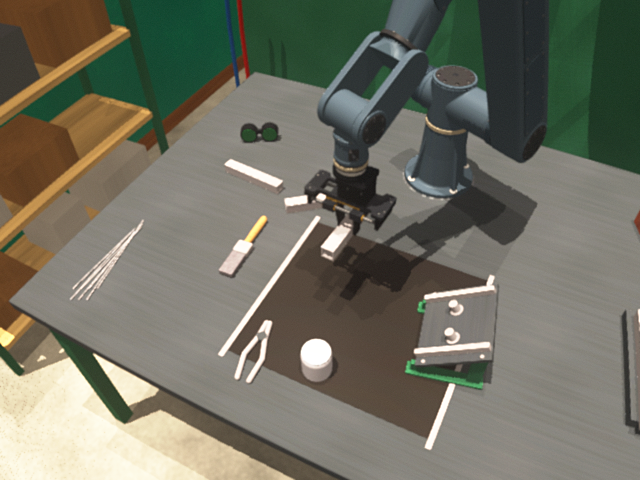

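The tube hangs level in the gripper, its visible end at (335,250). I'll carry it over the bed.

```bash
python3 -m jog '{"linear":[[0.016,0.056,0.01],[0.032,0.112,0.015],[0.048,0.168,0.015],[0.064,0.224,0.01],[0.081,0.275,0.0]],"rotation":[[6,0.4,2.9],[12,0.8,5.8],[18,1.2,8.7],[24,1.7,11.6],[30.2,2.2,14.6]]}'; python3 - <<'E'
from h import *
st();go(bed((0,32,45)))
E
```

```text
clock: 11.72
position: [0.5635, 0.1915, 0.1727]
eef_rot: [[0.982, 0.157, -0.106], [0.189, -0.849, 0.493], [-0.013, -0.504, -0.864]]
ft_force: [1.2, 0.4, -3.1]
grip_width: 0.0299
t 11.72 pos [0.5635 0.1915 0.1727] bed mm [-5.3 26.6 85.9] Fbed [ 1.26 -1.42 -2.73] grip 0.0299 q [-0.12  0.61  1.59  0.54  1.19  1.  ]
shift mm [  0.5  25.7 -32.7] rot deg [-0.12 -0.78 -0.22] | 0.042 0.8
```

```bash
python3 -m jog '{"linear":[[0.0003,0.012,-0.015],[0.0005,0.0257,-0.0327],[0.0005,0.0257,-0.0327]],"rotation":[[-0.1,-0.8,-0.2],[-0.1,-0.8,-0.2],[-0.1,-0.8,-0.2]]}'; python3 - <<'E'
from h import *
st();go(bed((0,32,28)))
for n in("scene","top"):
    im=manip.read_camera(n);cv2.imwrite(f"pics/{n}4.png",im[:,:,::-1])
crop("pics/scene4.png",390,225,130,150,4,"pics/s4c.png")
crop("pics/top4.png",130,150,130,130,4.5,"pics/t4c.png")
E
```

```text
clock: 12.1
position: [0.5611, 0.2167, 0.1357]
eef_rot: [[0.982, 0.157, -0.101], [0.187, -0.851, 0.491], [-0.009, -0.501, -0.866]]
ft_force: [-0.2, 0.2, -3.8]
grip_width: 0.0297
t 12.1 pos [0.5611 0.2167 0.1357] bed mm [-3.  30.  41.2] Fbed [-0.17 -1.64 -3.41] grip 0.0297 q [-0.08  0.66  1.61  0.57  1.1   0.99]
shift mm [  1.4   8.8 -10.5] rot deg [ 0.04 -0.49 -0.06] | 0.014 0.5
```

View pics/s4c.png

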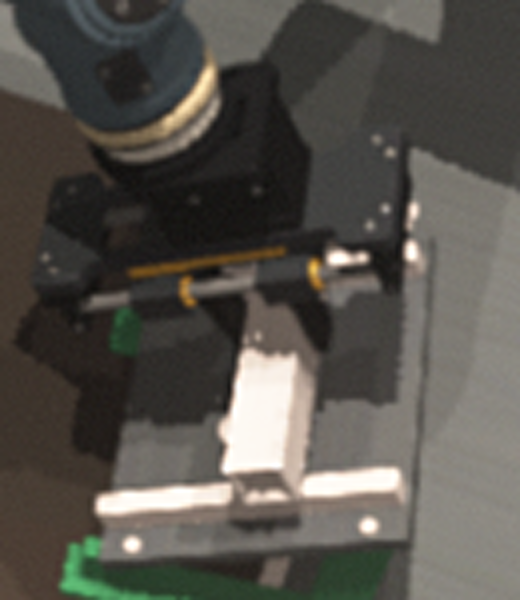

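View pics/t4c.png

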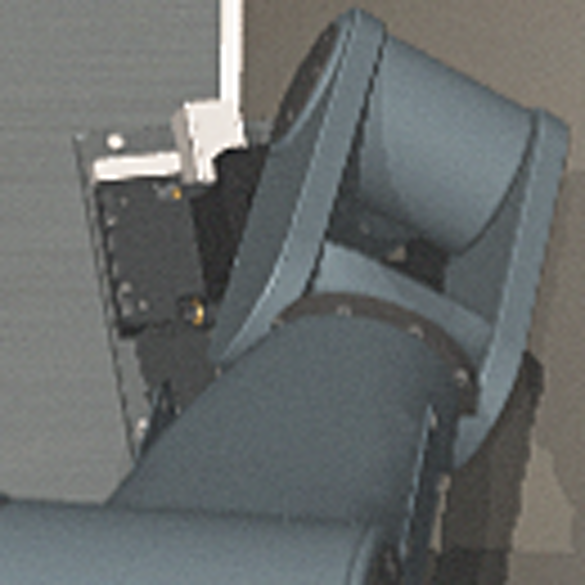

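The tube is across the bed, with its far end over the far rail (scene crop 260,480). I'll lower it, keeping it a little uphill of the stops.

```bash
python3 -m jog '{"linear":[[0.0015,0.004,-0.004],[0.0014,0.0088,-0.0105],[0.0014,0.0088,-0.0105]],"rotation":[[0,-0.5,0],[0,-0.5,0],[0,-0.5,0]]}'; python3 - <<'E'
from h import *
st();go(bed((0,31,24)))
E
```

```text
clock: 12.58
position: [0.5643, 0.2251, 0.1274]
eef_rot: [[0.983, 0.163, -0.088], [0.186, -0.851, 0.491], [0.005, -0.499, -0.867]]
ft_force: [-0.5, 0.2, -4.4]
grip_width: 0.0303
t 12.57 pos [0.5643 0.2251 0.1274] bed mm [ 1.7 32.5 30.3] Fbed [-0.42 -1.96 -3.98] grip 0.0303 q [-0.06  0.67  1.62  0.59  1.07  0.98]
shift mm [-2.   1.5 -6.2] rot deg [0.03 0.29 0.  ] | 0.007 0.3
```

```bash
python3 -m jog '{"linear":[[-0.001,0.0008,-0.003],[-0.002,0.0015,-0.0055],[-0.002,0.0015,-0.0055]],"rotation":[[0,0.3,0],[0,0.3,0],[0,0.3,0]]}'; python3 - <<'E'
from h import *
st();go(bed((0,31,23)));print(manip.state()["wrist_torque"])
E
```

```text
clock: 12.95
position: [0.5619, 0.2266, 0.1217]
eef_rot: [[0.983, 0.161, -0.094], [0.186, -0.851, 0.491], [-0.001, -0.5, -0.866]]
ft_force: [-0.2, -0.3, -3.2]
grip_width: 0.0298
t 12.95 pos [0.5619 0.2266 0.1217] bed mm [-0.3 31.3 24.3] Fbed [-0.26 -1.86 -2.65] grip 0.0298 q [-0.06  0.68  1.62  0.59  1.06  0.98]
shift mm [ 0.2  0.4 -1.3] rot deg [ 0.03 -0.04 -0.01] | 0.001 0.1
[-0.58672356 -0.11847291 -0.0361492 ]
```

```bash
python3 -m jog '{"linear":[[-0.0001,0.0007,-0.0013],[-0.0001,0.0007,-0.0013]],"rotation":[[0,0,0],[0,0,0]]}'; python3 - <<'E'
from h import *
st();print(manip.state()["wrist_torque"])
E
```

```text
clock: 13.2
position: [0.5624, 0.227, 0.1211]
eef_rot: [[0.983, 0.161, -0.092], [0.186, -0.851, 0.491], [0.0, -0.499, -0.866]]
ft_force: [-1.4, -2.5, 1.8]
grip_width: 0.0296
t 13.2 pos [0.5624 0.227  0.1211] bed mm [ 0.2 31.3 23.6] Fbed [-1.86 -0.95  2.68] grip 0.0296 q [-0.06  0.68  1.62  0.59  1.06  0.98]
[-0.59968496  0.10818534  0.12479762]
```

```bash
python3 -m jog '{"linear":[[0.0003,-0.0017,-0.001],[0.0006,-0.0034,-0.002],[0.0006,-0.0034,-0.002]],"rotation":[[0,0,0],[0,0,0],[0,0,0]]}'; python3 - <<'E'
from h import *
st();print(manip.state()["wrist_torque"])
E
```

```text
clock: 13.58
position: [0.5631, 0.2233, 0.1189]
eef_rot: [[0.983, 0.161, -0.092], [0.186, -0.851, 0.491], [0.0, -0.499, -0.866]]
ft_force: [0.6, -1.7, -0.5]
grip_width: 0.0296
t 13.57 pos [0.5631 0.2233 0.1189] bed mm [ 0.2 26.9 23.6] Fbed [ 0.32 -1.79  0.43] grip 0.0296 q [-0.06  0.68  1.62  0.59  1.06  0.97]
[-0.6886528   0.03995817  0.1100737 ]
```

```bash
python3 -m jog '{"linear":[[0.0001,-0.0012,-0.0012],[0.0001,-0.0012,-0.0012]],"rotation":[[0,0,0],[0,0,0]]}'; python3 - <<'E'
from h import *
st();print(manip.state()["wrist_torque"])
E
python3 -m jog '{"linear":[[0.0002,-0.0009,-0.0005],[0.0002,-0.0009,-0.0005]],"rotation":[[0,0,0],[0,0,0]]}'; python3 - <<'E'
from h import *
st();print(manip.state()["wrist_torque"])
E
```

```text
clock: 13.82
position: [0.5637, 0.2218, 0.118]
eef_rot: [[0.983, 0.161, -0.091], [0.185, -0.852, 0.49], [0.001, -0.499, -0.867]]
ft_force: [0.5, -2.4, 2.0]
grip_width: 0.0298
t 13.82 pos [0.5637 0.2218 0.118 ] bed mm [ 0.6 25.1 23.6] Fbed [ 0.06 -1.13  2.96] grip 0.0298 q [-0.07  0.68  1.62  0.59  1.06  0.97]
[-0.55902239  0.05332857  0.11400588]
clock: 14.08
position: [0.5639, 0.2208, 0.1174]
eef_rot: [[0.983, 0.161, -0.091], [0.185, -0.852, 0.49], [0.001, -0.499, -0.867]]
ft_force: [1.2, -2.9, 0.6]
grip_width: 0.0296
t 14.07 pos [0.5639 0.2208 0.1174] bed mm [ 0.6 23.9 23.6] Fbed [ 0.67 -2.39  2.02] grip 0.0296 q [-0.07  0.68  1.62  0.59  1.06  0.96]
[-0.54180578  0.05029712  0.09100911]
```

```bash
python3 -m jog '{"linear":[[0.0002,-0.0011,-0.0007],[0.0002,-0.0011,-0.0007]],"rotation":[[0,0,0],[0,0,0]]}' >/dev/null; python3 - <<'E'
from h import *
st();print(manip.state()["wrist_torque"])
E
python3 -m jog '{"linear":[[0.0002,-0.0010,-0.0006],[0.0002,-0.0010,-0.0006]],"rotation":[[0,0,0],[0,0,0]]}'>/dev/null; python3 - <<'E'
from h import *
st();print(manip.state()["wrist_torque"])
E
```

```text
t 14.32 pos [0.5639 0.2206 0.1173] bed mm [ 0.5 23.6 23.6] Fbed [-0.21  3.06  1.66] grip 0.0295 q [-0.07  0.69  1.62  0.59  1.06  0.96]
[0.23186526 0.12833153 0.18057779]
t 14.57 pos [0.5639 0.2205 0.1172] bed mm [ 0.5 23.5 23.7] Fbed [0.65 5.56 2.27] grip 0.0301 q [-0.07  0.69  1.62  0.59  1.06  0.96]
[0.6812573  0.14458755 0.19279632]
```

The tube rests against the stops, with Fy stepping from −2 to +5.6 N. Now release and retreat along the bed normal.

```bash
python3 -m jog '{"linear":[[0,0,0],[0,0,0],[0,0,0],[0,0,0]],"rotation":[[0,0,0],[0,0,0],[0,0,0],[0,0,0]]}' 0.05;  python3 -m jog '{"linear":[[0.0009,-0.0049,0.0087],[0.0028,-0.0147,0.026],[0.0056,-0.0295,0.052],[0.0093,-0.0491,0.0866],[0.0093,-0.0491,0.0866]],"rotation":[[0,0,0],[0,0,0],[0,0,0],[0,0,0],[0,0,0]]}'
python3 -m jog '{"linear":[[0,-0.055,0.02],[-0.01,-0.11,0.03],[-0.02,-0.165,0.04],[-0.03,-0.22,0.05],[-0.04,-0.275,0.05]],"rotation":[[0,0,0],[0,0,0],[0,0,0],[0,0,0],[0,0,0]]}'; python3 - <<'E'
from h import *
st()
for n in("scene","top"):
    im=manip.read_camera(n);cv2.imwrite(f"pics/{n}5.png",im[:,:,::-1])
crop("pics/scene5.png",390,250,130,150,4,"pics/s5c.png")
crop("pics/top5.png",130,150,130,130,4.5,"pics/t5c.png")
E
```

```text
clock: 15.08
position: [0.5639, 0.2202, 0.1169]
eef_rot: [[0.983, 0.161, -0.092], [0.185, -0.85, 0.493], [0.001, -0.502, -0.865]]
ft_force: [0.5, -0.8, 0.3]
grip_width: 0.0494
clock: 15.7
position: [0.576, 0.1694, 0.2066]
eef_rot: [[0.983, 0.163, -0.084], [0.183, -0.851, 0.492], [0.008, -0.499, -0.866]]
ft_force: [-0.4, 0.1, -0.2]
grip_width: 0.0501
clock: 16.32
position: [0.5355, -0.1069, 0.2567]
eef_rot: [[0.983, 0.163, -0.084], [0.183, -0.851, 0.492], [0.009, -0.499, -0.866]]
ft_force: [0.4, 0.1, 0.1]
grip_width: 0.0501
t 16.32 pos [ 0.5355 -0.1069  0.2567] bed mm [ -88.2 -180.8  302.6] Fbed [0.46 0.07 0.07] grip 0.0501 q [-0.61  0.52  1.46  0.36  1.54  0.69]
```

View pics/s5c.png

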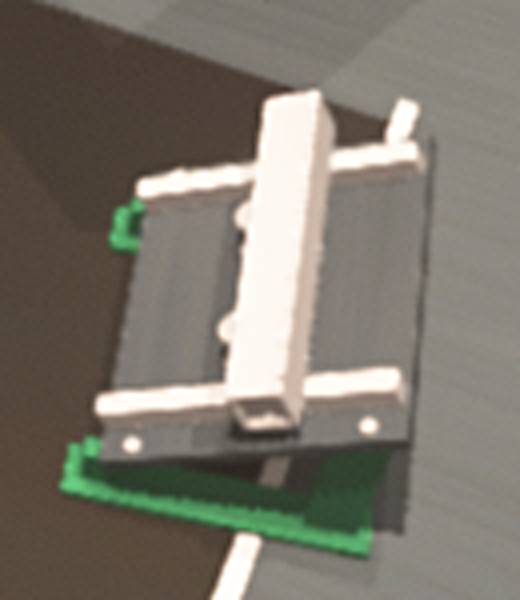

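View pics/t5c.png

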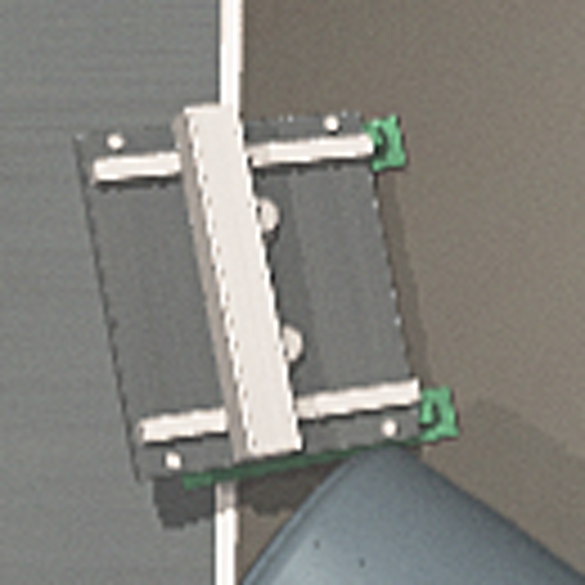

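The tube lies across both rails against both stop heads (top crop 265,215 and 290,343). I'll measure the centring and squareness.

```bash
python3 - <<'E'
from h import *
def onbed(n,uv,z):
    o,v=ray(n,uv); nrm=RB[:,2]; P0=bed((0,0,z)); t=nrm@(P0-o)/(nrm@v); return RB.T@(o+v*t-BO)*1000
for nm,c,x0,y0,s in [("top",[(187,110),(238,105),(300,447),(247,455)],130,150,4.5),("scene",[(231,398),(290,400),(322,91),(265,100)],390,250,4)]:
    q=np.array([onbed(nm,c2p(k,x0,y0,s),47) for k in c]); print(nm,"mean",q.mean(0).round(1)); print(q.round(1))
    # stop/rail refs
for nm,c in [("top",[((95,170),130,150,4.5,'far rail up'),((372,147),0,0,0,'far rail down'),((142,430),0,0,0,'near up'),((418,391),0,0,0,'near down')])]:
    print(np.array([onbed(nm,c2p(k[0],130,150,4.5),17) for k in c]).round(1))
print(np.array([onbed("scene",c2p(k,390,250,4),17) for k in [(97,406),(404,380),(138,188),(416,153)]]).round(1))
E
```

```text
top mean [-2.7 23.5 47. ]
[[  96.    38.2   47. ]
 [  96.6    8.4   47. ]
 [-101.8    8.2   47. ]
 [-101.8   39.1   47. ]]
scene mean [ 1.4 25.8 47. ]
[[ 100.6   12.5   47. ]
 [ 104.7   44.1   47. ]
 [-100.    39.9   47. ]
 [ -99.9    6.4   47. ]]
[[ 73.   87.   17. ]
 [ 72.1 -78.6  17. ]
 [-76.4  86.2  17. ]
 [-76.3 -79.1  17. ]]
[[ 77.5 -78.6  17. ]
 [ 77.2  90.4  17. ]
 [-74.  -79.8  17. ]
 [-71.7  85.9  17. ]]
```

View pics/scene5.png

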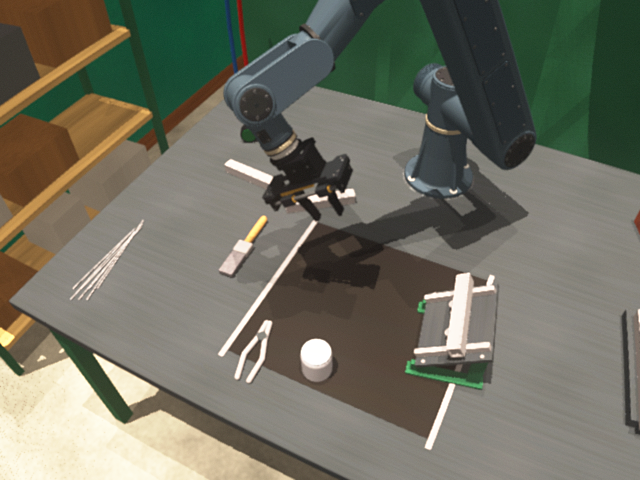

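The tube is centred to about 1 mm relative to the rails in both views, and the tin, pliers and brush have not moved. Handing in.

```bash
python3 -c "
from rig import manip
print(manip.job_done())
print(manip.state()['clock'])"
```

```text
the job is handed in; nothing more can be done
None
the job is handed in; nothing more can be done
```

The jig is ready and the job is handed in, at about 16.5 s on the robot's clock. Both stops are raised, and the square tube lies across both rails against both of them, released.

- **Stops:** I felt the near stop already raised, and a second check confirmed it. The far stop was down; I pressed it to its end stop (13 N), and it then felt raised too.
- **Tube:** My first grip was shallow, so I took it again deeper. I lowered the tube onto the rails, slid it downhill until it met the stops (force along the slope went from −2 to +5.6 N), then let go and backed off.
- **Last checks:** Both pictures show the tube on both rails against both stops.

| Camera | Middle across bed (mm) | Middle up slope (mm) | Angle (rad) |
|---|---|---|---|
| Top | −2.7 | 23.5 | under 0.01 |
| Scene | +1.4 | 25.8 | about 0.03 |
| Limit | ±20 | 21 to 29 | 0.06 |

The two cameras disagree by a few millimetres, more than the roughly 2 mm calibration error of either alone. Both readings are still inside the limits. I did not measure the tube's height above the plate after release, or check stillness with a second picture.

The pliers, brush and tin look unmoved, by eye in the last scene picture.

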